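Press the cover plate level on a card-flattening jig

TASK

Cover the stack of cards in the grey jig: lay the blue plate (it has a black grip) in the jig's recess on the four plungers, and let go of it while it still stands proud. Then press it down past the stiff plungers, going round its corners as needed, until it is fully home and level on the orange ledge all round. Never push it into the jig with more than 50 N, and leave the card stacks and the loupe where they are.

Things in the scene. Friction and masses are not known exactly. Their poses are not given: they have to be found in the camera images.
- cover: Loose blue plate, 130 (x) x 100 (y) x 8 mm, 0.24-0.39 kg, lying grip up. Origin: centre of its underside, z up. Four white dots on its top at x = +-50, y = +-35 mm come to lie over the plungers: press there. It fits turned by half a turn as well.
- grip (a point): Middle of the black bar grip on the plate's top: 44 (plate x) x 16 (plate y) mm, from plate z = 8 up to z = 40 mm; this point is at z = 27 mm. Pinch it across the plate's y.
- jig: Fixed grey jig, 151 (x) x 121 (y) mm outside, rim 40 mm high, walls 8 mm. Origin: centre of underside, z up. Recess 135 x 105 mm (2.5 mm play each side of the plate). Inside, an orange ledge 10 mm wide is the plate's seat, a hard stop: set for the cards in it, 21 to 28 mm above the table, height not reported: feel for it. Four weak sprung dots (0.5 N) stand 2 mm above it.
- plungers: Four black plungers in the jig, 10 mm across, at x = +-50, y = +-35 mm; origin and axes as the jig's. Tops 30.5 to 33 mm above the table at the start, each different. They carry the plate's weight; each gives way at about 12 N, stays where pushed and goes down past the ledge. Pressing one corner home tips the opposite one up by as much (to 12 mm); go round again to end level.
- tall_stack: Loose stack of white blank cards, 86 x 54 x 44 mm, origin at the centre of its underside. Leave alone.
- short_stack: Loose stack of white blank cards, 86 x 54 x 16 mm, origin at the centre of its underside. Leave alone.
- loupe: Loose black inspection loupe, 36 mm across, 36 mm high, origin at the centre of its underside, standing between the jig and the plate. Leave alone.
Mind the look-alikes: they are no part of the job. Of the things like the cover, leave any that is yellow; of the rest the smaller one is meant. Several things look just like the jig: the one meant starts farthest from the robot's base.

How it is judged:
By the outcome, as a careful person would: the job done as asked, in the order asked, and still so for the second after the job is handed in, with the robot touching nothing.
It also fails if it takes over 72 s, if anything falls off the work surface, if the arm or the gripper's body presses on something with over 40 N, if the wrist force passes 120 N, or if a joint passes its speed limit or range.

ROBOT

A 6-joint arm with a two-finger parallel gripper is mounted at the origin on the work surface. World frame = base frame: x ahead of the robot, y to its left, z up, the work surface at z = 0. Lengths are in m, angles in rad, forces in N, time in s.
With the tool pointing down it reaches from about 0.375 to 0.9 m from the base axis. Payload 3.1 kg.
Tool frame: the origin (TCP) lies midway between the tips of the shut fingers; the grasp point (between the pads) lies 19 mm behind it; z points along the fingers, y is the line along which they close (so a half turn about z gives the same grasp; the last joint's range is limited). The gripper opens to 87 mm and grips with 3 to 60 N. Pads are 19 mm wide; open, the fingers measure 117 mm over their backs; the gripper's body (75 mm by 190 mm) begins 51 mm behind the grasp point.
Start: joints at [-1.371, 0.527, 1.433, -0, 1.181, -0.178], TCP at [0.231, -0.581, 0.223] pointing down, gripper open.
Joint ranges: [-3.08, 3.08], [-0.75, 2.2], [0.22, 2.44], [-1.43, 4.57], [0, 2.65], [-2.85, 2.85]. Speed limits (rad/s): [2.79, 2.79, 3.14, 3.14, 3.14, 3.14].

INTERFACE

Orientations are given as a unit quaternion [x, y, z, w].
In Python, from rig import robot gives the robot as it stands.
- The arm moves only by the shell command python3 -m jog 'ROWS' [FORCE]. ROWS is a JSON object of lists of equal length, an entry for each row: "dp": the shift along the tool's x, y, z in mm, a list of three; "delta_rot": the turn, a rotation vector about the tool's x, y, z in rad, a list of three; "gripper": the opening, from -1 (shut) to 1 (fully open). A call has 1 to 12 rows; each row is the pose to reach, as a shift and turn from the pose commanded when the call began, along the tool's axes at that moment; what a row does not reach only later rows make up. A row lasts 1/10 s, in which the tool goes at most 50 mm and 8.59 degrees, less where a joint would pass 70% of its speed; a pose out of reach is approached as far as the arm can. A call with a gripper value outside its range is refused whole. The fingers move at their own pace and stop on an object; FORCE is the grip in N (left out, the last holds). Time passes only in rows, so rows that repeat a pose let the fingers close. It gives the time, the measured TCP pose, the force, the opening and the grip force at its end, in the units of the state.
- robot.get_obs(): the state, without advancing time (a new reading comes with each control period).
- robot.camera(name): name is "side" or "top" or "wrist"; returns the picture (480x640x3 uint8, red, green, blue); there is no depth.
- robot.camera_model(name): a dict with "fx", "fy", "cx", "cy" (pixels), "k1" (the pictures are not rectified: a ray, as slopes to the right and down, at radius r is drawn at 1 + k1 r^2 times it, then the intrinsics apply), "xyz" and "orientation" of the camera in the world; the wrist camera has in their place "T_tool_cam" (4x4, takes a point from camera to tool coordinates, whose origin is the TCP and whose axes are the flange's). Camera axes: x right, y down, z forward; pixel columns grow to the right and rows downward; lengths in m; the calibration is good to about 2 mm. A picture is of the moment at which its call begins: read the wrist's pose just before it. camera_model takes no time and is no camera call.
- robot.hand_in(): hands the job in; it is judged then, once.
Trained networks look in the newest picture that a camera, given by its name, has taken for a name from the list of things; names that differ only in an ending like _2 or _b are one class to them, and where a whole thing is asked for, a point or a joint stands for the part that bears it (a point fixed in the world has none). Each returns a list of dicts, best first, with "score" (0 to 1); they miss things now and then, are a little off and sometimes report something else, mostly with a low value. They report only what shows in the picture. A call takes as long as a camera call. They do not tell look-alikes from the thing itself.
- robot.search_frame(name, camera): "rect" ([left, top, right, bottom] in pixels, round what is visible of it).
The state is a dict: "time": time; "q": joint angles; "joint_velocities": joint speeds; "joint_torque": joint torques, N m; "position": TCP position; "tool_rot": TCP orientation; "ft_force": force on the tool from outside, world axes, zero at the start; "moment": the same for the moment, N m; "grip_width": finger opening in m; "grip_force": force on a finger pad.
Only numpy, scipy, OpenCV 4.12 (cv2) and the standard library are available. Lean on these libraries where they do the work, as an engineer would, in place of code of your own. Each camera call takes 0.05 s, during which the arm holds its last target. There are 200 camera calls.

## Working session

There is one attempt and no reset: what is moved stays moved. The work goes in short steps, Python scripts to look and compute and a shell command to move; the robot and the scene stay as the last step left them, time stands still between calls to the robot, and variables do not carry over. Pictures are saved under pics/ and viewed, at most 10 in all, crops included, and the job is handed in when it is done.

```bash
mkdir -p pics; ls
python3 - <<'E'
from rig import robot
import cv2,numpy as np
o=robot.get_obs();print(o)
for n in("top","side"):
    im=robot.camera(n);cv2.imwrite(f"pics/{n}0.png",im[:,:,::-1]);print(n,robot.camera_model(n))
    for t in("cover","jig","tall_stack","short_stack","loupe"):
        print(t,[(np.round(d["rect"]).astype(int).tolist(),round(d["score"],2)) for d in robot.search_frame(t,n)])
print(robot.camera_model("wrist"))
E
```

```text
pics
{'time': 0.0, 'q': array([-1.37047677e+00,  5.28441091e-01,  1.43389928e+00, -3.01380594e-05,
        1.18138297e+00, -1.78547240e-01]), 'joint_velocities': array([-1.10322475e-03,  1.15280408e-05,  1.15493218e-03, -7.10728608e-04,
        1.52448187e-03, -7.35707616e-04]), 'joint_torque': array([ 2.11090100e-04, -4.40038347e+01, -1.76589364e+01,  6.33563125e-02,
        5.81403694e-02, -1.69989526e-04]), 'position': array([ 0.23101205, -0.57995563,  0.221588  ]), 'tool_rot': array([ 9.82109447e-01,  1.88307987e-01, -2.55311774e-05, -1.06512816e-03]), 'ft_force': array([-0.18144508, -0.25337111, -0.38647824]), 'moment': array([ 0.0064424 , -0.01214899, -0.01656106]), 'grip_force': 0.0, 'grip_width': 0.08675116411739511}
top {'fx': 548.5119049254787, 'fy': 548.5119049254787, 'cx': 322.16667876576344, 'cy': 239.92365651413468, 'k1': -0.10607853269565613, 'xyz': array([ 0.43645195, -0.07402123,  0.92505385]), 'orientation': array([-0.69882415,  0.71097553, -0.06495842,  0.04403419])}
cover [([364, 337, 433, 421], 0.97), ([436, 164, 561, 288], 0.86), ([344, 223, 409, 304], 0.82), ([
[... 579 characters left out ...]
[([255, 330, 377, 417], 0.94), ([382, 314, 502, 384], 0.65)]
tall_stack [([180, 280, 240, 326], 0.81)]
short_stack [([208, 256, 256, 277], 0.9)]
loupe [([347, 270, 363, 294], 0.66), ([306, 220, 368, 248], 0.54)]
{'fx': 398.51699604536293, 'fy': 398.51699604536293, 'cx': 320.77001119625976, 'cy': 244.37353223141193, 'k1': -0.07246176149416018, 'T_tool_cam': array([[ 1.14320824e-03, -9.68507751e-01, -2.48980781e-01,
         6.84335610e-02],
       [ 9.99999322e-01,  1.05247304e-03,  4.97545072e-04,
         1.89281888e-04],
       [-2.19830698e-04, -2.48981182e-01,  9.68508298e-01,
        -1.60999910e-01],
       [ 0.00000000e+00,  0.00000000e+00,  0.00000000e+00,
         1.00000000e+00]])}
```

View pics/top0.png

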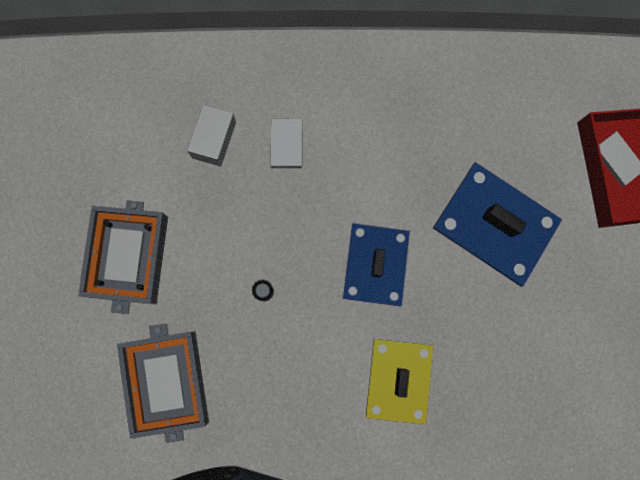

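View pics/side0.png

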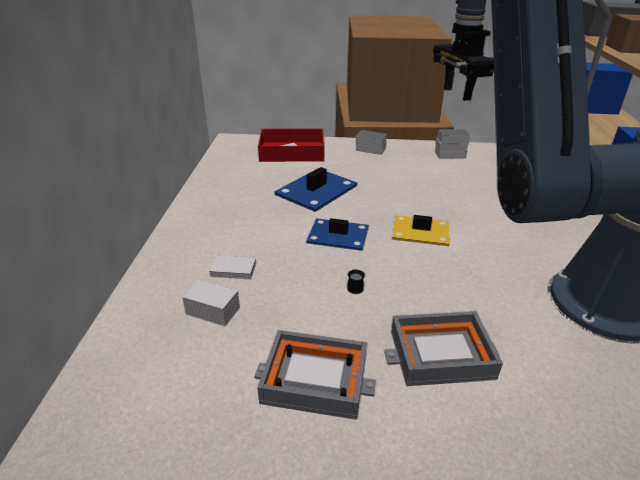

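The jig candidates are at (124,255) and (163,384) in the top picture. The first is farther from the base (which is below the image) and has plungers. The cover candidates are blue at (377,264), a larger blue one at (498,225), and yellow at (400,382). The small blue one is the one meant. I'll confirm both in a rectified crop and measure them.

```bash
cat > h.py <<'E'
import numpy as np,cv2
from rig import robot
from scipy.spatial.transform import Rotation as R
def cam(n,obs=None):
    m=robot.camera_model(n)
    if n=="wrist":
        T=np.eye(4);T[:3,:3]=R.from_quat(obs["tool_rot"]).as_matrix();T[:3,3]=obs["position"];T=T@m["T_tool_cam"]
        return m,T[:3,:3],T[:3,3]
    return m,R.from_quat(m["orientation"]).as_matrix(),m["xyz"]
def proj(P,c):
    m,Rm,t=c;p=(np.asarray(P,float)-t)@Rm;s=p[...,:2]/p[...,2:]
    s=s*(1+m["k1"]*(s**2).sum(-1,keepdims=True))
    return s*[m["fx"],m["fy"]]+[m["cx"],m["cy"]]
def unproj(uv,z,c):
    m,Rm,t=c;d=(np.atleast_2d(uv)-[m["cx"],m["cy"]])/[m["fx"],m["fy"]];s=d.copy()
    for _ in range(20): s=d/(1+m["k1"]*(s**2).sum(-1,keepdims=True))
    r=np.c_[s,np.ones(len(s))]@Rm.T
    return t+r*((z-t[2])/r[:,2])[:,None]
def rectify(im,c,cx,cy,h,z,ppm):  # up=+x, left=+y
    n=int(2*h*ppm);g=(np.arange(n)+.5)/ppm-h
    X,Y=np.meshgrid(cx-g,cy-g,indexing="ij")
    uv=proj(np.stack([X,Y,np.full_like(X,z)],-1),c).astype(np.float32)
    return cv2.remap(im,uv[...,0],uv[...,1],cv2.INTER_CUBIC)
E
python3 - <<'E'
from h import *
im=cv2.imread("pics/top0.png");c=cam("top")
hsv=cv2.cvtColor(im,cv2.COLOR_BGR2HSV)
b=cv2.inRange(hsv,(100,120,40),(130,255,255))
n,l,st,ce=cv2.connectedComponentsWithStats(b)
for i in range(1,n):
    if st[i,4]>500:
        cs,_=cv2.findContours((l==i).astype(np.uint8),0,2)
        p=unproj(cs[0][:,0].astype(float),.008,c)[:,:2].astype(np.float32)*1000
        r=cv2.minAreaRect(p);print("blue",ce[i],r)
jc=unproj([[124,255]],.04,c)[0];pc=unproj([[377,264]],.008,c)[0];print(jc,pc)
for nm,px in dict(tall=(213,130),short=(287,142),loupe=(263,290),jig2=(163,384)).items():print(nm,unproj([px],.03,c)[0])
for z in (.04,.025):
    J=rectify(im,c,jc[0],jc[1],.1,z,2000)
    cv2.imwrite(f"pics/j{z}.png",J)
J=rectify(im,c,jc[0],jc[1],.1,.04,2000);P=rectify(im,c,pc[0],pc[1],.1,.008,2000)
cv2.imwrite("pics/crop.png",np.hstack([J,P]))
E
```

```text
blue [496.93588252 224.17461471] ((603.7072143554688, -409.08245849609375), (183.36231994628906, 141.71835327148438), 55.219879150390625)
blue [376.07477138 264.66810113] ((536.3854370117188, -193.2509307861328), (97.86775970458984, 127.68545532226562), 81.42877960205078)
[0.5538658  0.22259497 0.04      ] [ 0.53636652 -0.19443575  0.008     ]
tall [0.76854203 0.08114282 0.03      ]
short [ 0.74510865 -0.04532671  0.03      ]
loupe [ 0.49445231 -0.00403384  0.03      ]
jig2 [0.34599593 0.15736511 0.03      ]
```

View pics/crop.png

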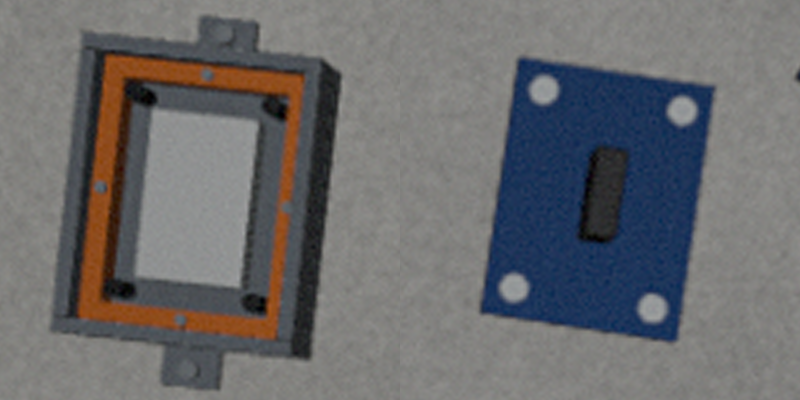

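The crop confirms both. On the left is the far jig with four plungers, rim corners at (82,32), (325,60), (300,357) and (52,330), about 121 x 150 mm. On the right is the small blue plate, 98 x 128 mm, with its grip along the long side. Moving over the plate.

```bash
cat >> h.py <<'E'
def plan(tgt,yaw_deg,o=None):
    "dp (mm) and delta_rot from measured pose to tool-down pose, tool x at yaw"
    o=o or robot.get_obs();A=R.from_quat(o["tool_rot"])
    B=R.from_euler("z",yaw_deg,degrees=True)*R.from_euler("x",180,degrees=True)
    print("dp",np.round(A.inv().apply(np.array(tgt)-o["position"])*1000,1),"rot",np.round((A.inv()*B).as_rotvec(),3))
E
python3 -c "
from h import *
plan([.537,-.1935,.20],-8.6)"
python3 -m jog '{"dp":[[427,-246,22],[427,-246,22],[427,-246,22],[427,-246,22],[427,-246,22],[427,-246,22],[427,-246,22],[427,-246,22],[427,-246,22],[427,-246,22],[427,-246,22],[427,-246,22]],"delta_rot":[[0,0,0.529],[0,0,0.529],[0,0,0.529],[0,0,0.529],[0,0,0.529],[0,0,0.529],[0,0,0.529],[0,0,0.529],[0,0,0.529],[0,0,0.529],[0,0,0.529],[0,0,0.529]],"gripper":[1,1,1,1,1,1,1,1,1,1,1,1]}' 30
python3 - <<'E'
from h import *
o=robot.get_obs();im=robot.camera("wrist")[:,:,::-1].copy();cv2.imwrite("pics/w1.png",im)
c=cam("wrist",o);print(o["position"],R.from_quat(o["tool_rot"]).as_matrix()[:,0])
hsv=cv2.cvtColor(im,cv2.COLOR_BGR2HSV);b=cv2.inRange(hsv,(100,120,40),(130,255,255))
n,l,st,ce=cv2.connectedComponentsWithStats(b);i=1+np.argmax(st[1:,4])
cs,_=cv2.findContours((l==i).astype(np.uint8),0,2)
k=max(cs,key=len)[:,0].astype(float)
print(k.min(0),k.max(0),cv2.minAreaRect((unproj(k,.008,c)[:,:2]*1000).astype(np.float32)))
g=cv2.inRange(hsv,(0,0,0),(180,255,45))
print("net",[(np.round(d["rect"]),d["score"]) for d in robot.search_frame("grip","wrist")])
E
```

```text
dp [ 427.3 -246.6   22.6] rot [ 0.    -0.     0.529]
time: 1.8
position: [0.5373, -0.1932, 0.2005]
tool_rot: [0.997, -0.074, -0.0, 0.0]
ft_force: [-0.7, -1.2, 0.4]
grip_width: 0.0868
grip_force: 0.0
[ 0.5373192  -0.19319642  0.20048118] [ 9.89185771e-01 -1.46667821e-01 -2.45528469e-04]
[428.   0.] [639. 227.] ((603.397216796875, -410.4461364746094), (184.52401733398438, 141.4838409423828), 55.2025146484375)
net [(array([425.,   0., 640., 230.]), 0.94), (array([331., 346., 430., 377.]), 0.86), (array([ 0.,  0.,  5., 76.]), 0.72), (array([263., 147., 383., 291.]), 0.57)]
```

View pics/w1.png

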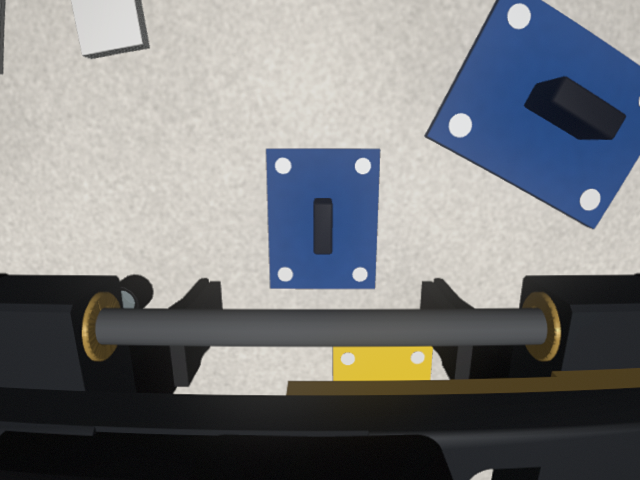

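The wrist picture shows the small plate whole at (266–380, 149–288), with its grip at (323,226). The big plate at right was what the mask caught. I'll refine on the small plate.

```bash
cat >> h.py <<'E'
def dots(im,lo,hi):
    "white dot centres inside blue, in box"
    g=im[lo[1]:hi[1],lo[0]:hi[0]]
    w=cv2.inRange(cv2.cvtColor(g,cv2.COLOR_BGR2HSV),(0,0,140),(180,70,255))
    n,l,st,ce=cv2.connectedComponentsWithStats(w)
    return np.array([ce[i]+lo for i in range(1,n) if 60<st[i,4]<1500])
E
python3 - <<'E'
from h import *
o=robot.get_obs();im=cv2.imread("pics/w1.png");c=cam("wrist",o)
hsv=cv2.cvtColor(im,cv2.COLOR_BGR2HSV);b=cv2.inRange(hsv,(100,120,40),(130,255,255));b[:,:250]=0;b[:,400:]=0;b[300:]=0
k=np.argwhere(b)[:,::-1].astype(float)
print(cv2.minAreaRect((unproj(k,.008,c)[:,:2]*1000).astype(np.float32)))
d=dots(im,(268,152),(378,286));w=unproj(d,.008,c);print(d,w*1000,w.mean(0)*1000)
i=np.argsort(w[:,0]);v=w[i[2:]].mean(0)-w[i[:2]].mean(0);y=np.degrees(np.arctan2(v[1],v[0]));print("yaw",y,np.linalg.norm(v))
m=w.mean(0);plan([m[0],m[1],.0485],y,o) if 0 else plan([m[0],m[1],.027-.019],y,o)
E
```

```text
((535.6189575195312, -196.42800903320312), (97.77912139892578, 127.0040512084961), 81.32518768310547)
[[282.73423423 165.35585586]
 [362.47465438 165.60829493]
 [376.47272727 261.01818182]
 [268.34117647 262.10588235]
 [284.8839779  273.80662983]
 [359.60540541 273.95135135]] [[ 589.7231348  -169.37346119    8.        ]
 [ 579.11694861 -238.30865335    8.        ]
 [ 490.73231125 -240.33899907    8.        ]
 [ 504.67116249 -140.9931754     8.        ]
 [ 491.12754503 -154.22791327    8.        ]
 [ 480.55190096 -223.27421446    8.        ]] [ 522.65383386 -194.41940279    8.        ]
yaw 45.289157652533866 0.07891298864982456
dp [-13.6   1.5 192.6] rot [ 0.     0.    -0.941]
```

```bash
python3 -m jog '{"dp":[[-1.5,2.5,45],[-1.5,2.5,90],[-1.5,2.5,135],[-1.5,2.5,170],[-1.5,2.5,185],[-1.5,2.5,189],[-1.5,2.5,189]],"delta_rot":[[0,0,0],[0,0,0],[0,0,0],[0,0,0],[0,0,0],[0,0,0],[0,0,0]],"gripper":[1,1,1,1,1,1,1]}'
python3 -m jog '{"dp":[[0,0,0],[0,0,0],[0,0,0],[0,0,0],[0,0,0],[0,0,0],[0,0,0],[0,0,0]],"delta_rot":[[0,0,0],[0,0,0],[0,0,0],[0,0,0],[0,0,0],[0,0,0],[0,0,0],[0,0,0]],"gripper":[-1,-1,-1,-1,-1,-1,-1,-1]}' 40
```

```text
time: 2.6
position: [0.5353, -0.1976, 0.0121]
tool_rot: [0.997, -0.076, 0.0, 0.0]
ft_force: [-0.1, 0.0, 0.7]
grip_width: 0.087
grip_force: 0.0
time: 3.4
position: [0.535, -0.1964, 0.0115]
tool_rot: [0.997, -0.075, -0.0, -0.0]
ft_force: [-0.6, -0.3, -0.2]
grip_width: 0.031
grip_force: 0.0
```

```bash
python3 -m jog '{"dp":[[0,0,0],[0,0,0],[0,0,0],[0,0,0],[0,0,0]],"delta_rot":[[0,0,0],[0,0,0],[0,0,0],[0,0,0],[0,0,0]],"gripper":[-1,-1,-1,-1,-1]}' 40
python3 -c "
from h import *
o=robot.get_obs()
plan([.5565,.2275,.14],-6.3,o)"
```

```text
time: 3.9
position: [0.5349, -0.1961, 0.0115]
tool_rot: [0.997, -0.075, -0.0, -0.0]
ft_force: [0.8, 1.6, -0.1]
grip_width: 0.0156
grip_force: 40.0
dp [ -42.2 -422.1 -128.3] rot [-0.001  0.    -0.04 ]
```

```bash
python3 -m jog '{"dp":[[0,0,-25],[0,0,-70],[0,-20,-115],[-20,-60,-148],[-38,-105,-148],[-56,-150,-148],[-75,-195,-148],[-93,-240,-148],[-108,-283,-148],[-108,-283,-148],[-108,-283,-148],[-108,-283,-148]],"delta_rot":[[0,0,0],[0,0,0],[0,0,0],[0,0,-0.04],[0,0,-0.04],[0,0,-0.04],[0,0,-0.04],[0,0,-0.04],[0,0,-0.04],[0,0,-0.04],[0,0,-0.04],[0,0,-0.04]],"gripper":[-1,-1,-1,-1,-1,-1,-1,-1,-1,-1,-1,-1]}'
python3 - <<'E'
from h import *
o=robot.get_obs();im=robot.camera("wrist")[:,:,::-1].copy();cv2.imwrite("pics/w2.png",im);np.save("w2.npy",np.r_[o["position"],o["tool_rot"]])
c=cam("wrist",o);print(o["position"])
J=rectify(im,c,.5565,.2277,.1,.04,4000)[:,:]
cv2.imwrite("pics/w2j.png",np.hstack([cv2.resize(im,(800,600))]))
cv2.imwrite("pics/w2r.png",J[::2,::2] if 0 else cv2.resize(J,(600,600)))
E
```

```text
time: 5.1
position: [0.471, 0.0987, 0.1594]
tool_rot: [0.998, -0.055, 0.0, 0.0]
ft_force: [-0.9, -1.0, -2.6]
grip_width: 0.0157
grip_force: 40.0
[0.47100917 0.09872403 0.15939539]
```

View pics/w2j.png

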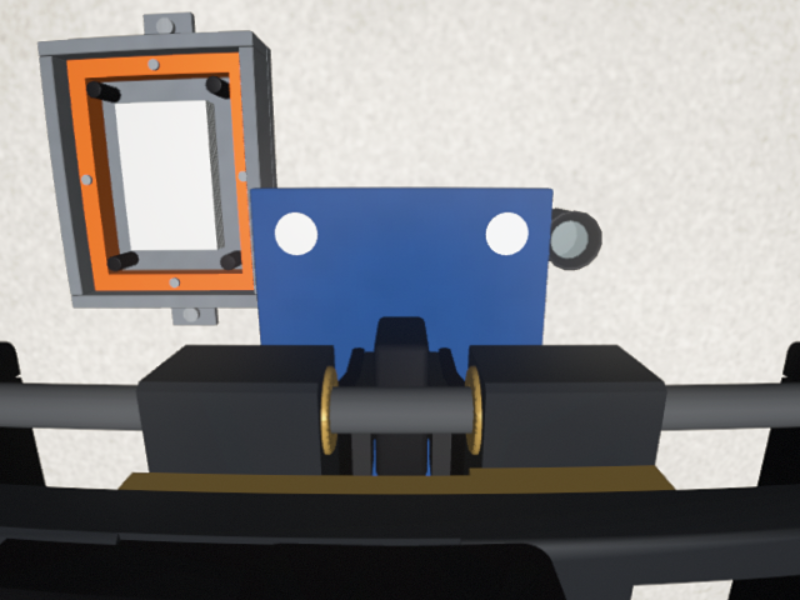

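View pics/w2r.png

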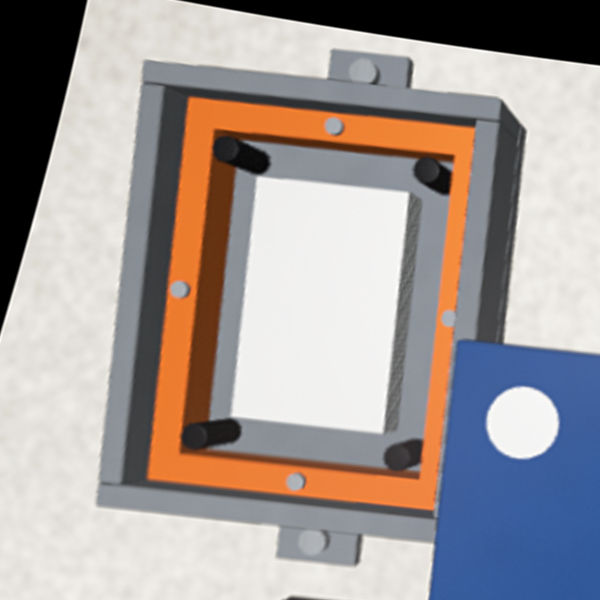

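Run:
```python
from h import *
im=cv2.imread("pics/w2.png");v=np.load("w2.npy");o=dict(position=v[:3],tool_rot=v[3:]);c=cam("wrist",o)
d=dots(im,(205,152),(438,225));w=unproj(d,v[2]-.0035,c);A=R.from_quat(v[3:]);t=A.inv().apply(w-v[:3])*1000
print(d,t,np.linalg.norm(t[0]-t[1]))
m=t.mean(0);e=t[np.argmax(t[:,1])]-t[np.argmin(t[:,1])];a=np.arctan2(-e[0],e[1]);print("rot in tool",np.degrees(a),"centre in tool",m[:2]-50*np.array([np.cos(a),np.sin(a)]))
# plungers in this view
uv=np.array([(95,90),(212,84),(112,262),(232,259)])*.8
p=unproj(uv,.032,c);print(p,p.mean(0))
```

```text
[[236.48651564 186.53398058]
 [405.1691974  186.53253796]] [[ 50.77631438 -34.92121396   3.49511575]
 [ 50.84922084  34.71519552   3.53906075]] 69.63646151103157
rot in tool -0.05998630453373431 centre in tool [ 0.81279502 -0.0506613 ]
[[0.60805461 0.25609567 0.032     ]
 [0.60158239 0.18874479 0.032     ]
 [0.5111153  0.26860781 0.032     ]
 [0.50437052 0.19509601 0.032     ]] [0.5562807  0.22713607 0.032     ]
```

```bash
python3 -c "
from h import *
plan([.5553,.2277,.075],-6.0)"
```

```text
dp [  69.2 -138.    84.4] rot [ 0.    -0.    -0.007]
```

```bash
python3 -m jog '{"dp":[[20,-40,0],[40,-80,0],[60,-120,10],[69,-138,35],[69,-138,65],[69,-138,80],[69,-138,84],[69,-138,84],[69,-138,84]],"delta_rot":[[0,0,-0.007],[0,0,-0.007],[0,0,-0.007],[0,0,-0.007],[0,0,-0.007],[0,0,-0.007],[0,0,-0.007],[0,0,-0.007],[0,0,-0.007]],"gripper":[-1,-1,-1,-1,-1,-1,-1,-1,-1]}'
python3 - <<'E'
from h import *
o=robot.get_obs();im=robot.camera("wrist")[:,:,::-1].copy();cv2.imwrite("pics/w3.png",im)
s=robot.camera("side")[:,:,::-1];print(o["position"],o["ft_force"],R.from_quat(o["tool_rot"]).as_euler("xyz",degrees=True))
c=cam("wrist",o);plan([.5553,.2277,.0477],-6.0,o)
cv2.imwrite("pics/w3v.png",np.hstack([cv2.resize(im[60:300],(800,300))]))
a=cv2.resize(im[60:300,80:560],(800,400));b=cv2.resize(s[290:430,220:400],(257,200));z=np.zeros((200,800,3),np.uint8);z[:,:257]=b
cv2.imwrite("pics/w3v.png",np.vstack([a,z]))
E
```

```text
time: 6.05
position: [0.5557, 0.2284, 0.0764]
tool_rot: [0.999, -0.052, 0.001, -0.0]
ft_force: [-0.3, -0.2, -2.9]
grip_width: 0.016
grip_force: 40.0
[0.55567533 0.22835877 0.07639659] [-0.2924244  -0.23661942 -2.94909664] [-1.79966137e+02 -1.11190207e-01 -6.00215727e+00]
dp [-0.4  0.7 28.7] rot [-0.001 -0.002 -0.   ]
```

View pics/w3v.png

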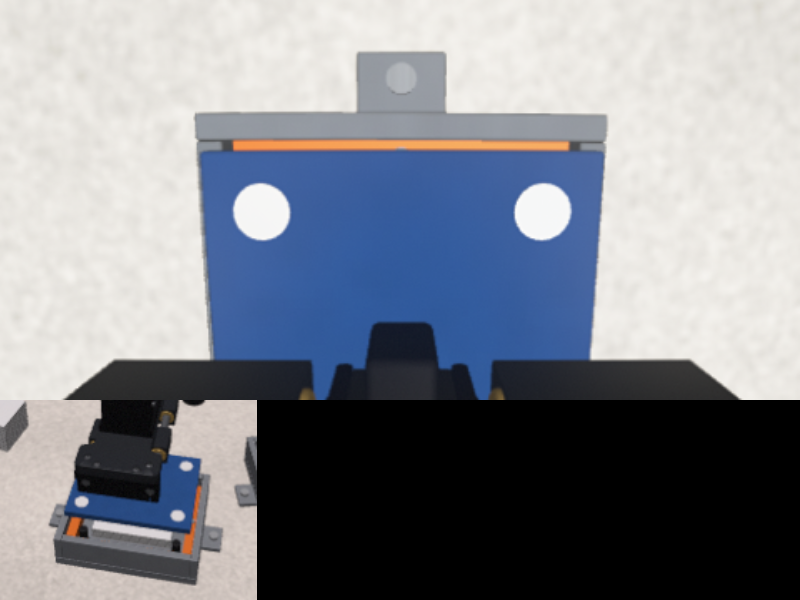

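The plate's far edge (202–604 px) sits centred over the rim (195–606 px), square to the jig. Lowering.

```bash
python3 -m jog '{"dp":[[0,0,10],[0,0,18],[0,0,24],[0,0,27],[0,0,28],[0,0,28]],"delta_rot":[[0.0,-0.002,0],[0,-0.002,0],[0,-0.002,0],[0,-0.002,0],[0,-0.002,0],[0,-0.002,0]],"gripper":[-1,-1,-1,-1,-1,-1]}'
python3 -m jog '{"dp":[[0,0,1],[0,0,2],[0,0,2.5],[0,0,2.5]],"delta_rot":[[0,0,0],[0,0,0],[0,0,0],[0,0,0]],"gripper":[-1,-1,-1,-1]}'
```

```text
time: 6.75
position: [0.5543, 0.2291, 0.0473]
tool_rot: [0.999, -0.052, -0.001, 0.0]
ft_force: [0.7, 0.2, -3.4]
grip_width: 0.0155
grip_force: 40.0
time: 7.15
position: [0.5544, 0.2291, 0.0451]
tool_rot: [0.999, -0.052, -0.001, -0.0]
ft_force: [-0.6, 0.3, -3.8]
grip_width: 0.0161
grip_force: 40.0
```

```bash
python3 -m jog '{"dp":[[0,0,0.7],[0,0,0.7]],"delta_rot":[[0,0,0],[0,0,0]],"gripper":[-1,-1]}'
python3 -m jog '{"dp":[[0,0,0.6],[0,0,0.6]],"delta_rot":[[0,0,0],[0,0,0]],"gripper":[-1,-1]}'
```

```text
time: 7.35
position: [0.5543, 0.2291, 0.0443]
tool_rot: [0.999, -0.052, -0.001, -0.0]
ft_force: [0.1, 0.2, -3.4]
grip_width: 0.0158
grip_force: 40.0
time: 7.55
position: [0.5543, 0.2291, 0.0437]
tool_rot: [0.999, -0.052, -0.001, -0.0]
ft_force: [-0.2, 0.3, -3.6]
grip_width: 0.0153
grip_force: 40.0
```

```bash
python3 -m jog '{"dp":[[0,0,0.6],[0,0,0.6]],"delta_rot":[[0,0,0],[0,0,0]],"gripper":[-1,-1]}'
python3 -m jog '{"dp":[[0,0,0.4],[0,0,0.4]],"delta_rot":[[0,0,0],[0,0,0]],"gripper":[-1,-1]}'
```

```text
time: 7.75
position: [0.5544, 0.2292, 0.0434]
tool_rot: [0.999, -0.052, -0.001, -0.0]
ft_force: [-0.3, -0.3, -1.3]
grip_width: 0.0155
grip_force: 40.0
time: 7.95
position: [0.5544, 0.2292, 0.0433]
tool_rot: [0.999, -0.052, -0.001, -0.0]
ft_force: [-1.3, -0.1, 1.6]
grip_width: 0.016
grip_force: 40.0
```

Contact with the plungers. Releasing to a partial opening, then lifting and looking.

```bash
python3 -m jog '{"dp":[[0,0,0],[0,0,0],[0,0,0],[0,0,0],[0,0,0]],"delta_rot":[[0,0,0],[0,0,0],[0,0,0],[0,0,0],[0,0,0]],"gripper":[0,0,0,0,0]}'
python3 -m jog '{"dp":[[0,0,-15],[0,0,-45],[0,0,-90],[0,0,-120],[0,0,-120],[0,0,-120],[0,0,-120]],"delta_rot":[[0,0,0],[0,0,0],[0,0,0],[0,0,0],[0,0,0],[0,0,0],[0,0,0]],"gripper":[0,0,0,0,0,-1,-1]}'
python3 - <<'E'
from h import *
o=robot.get_obs();im=robot.camera("wrist")[:,:,::-1].copy();cv2.imwrite("pics/w4.png",im);np.save("w4.npy",np.r_[o["position"],o["tool_rot"]])
print(o["position"],o["ft_force"]);c=cam("wrist",o)
s=robot.camera("side")[:,:,::-1]
cv2.imwrite("pics/w4v.png",np.hstack([rectify(im,c,.556,.228,.1,.04,2000),cv2.resize(s[300:440,240:380],(400,400))]))
E
```

```text
time: 8.45
position: [0.5545, 0.2291, 0.0427]
tool_rot: [0.999, -0.052, -0.001, -0.0]
ft_force: [0.1, -0.5, -0.7]
grip_width: 0.0419
grip_force: 0.0
time: 9.15
position: [0.5535, 0.2288, 0.162]
tool_rot: [0.999, -0.052, -0.002, 0.0]
ft_force: [-1.1, 0.2, -0.1]
grip_width: 0.0343
grip_force: 0.0
[0.55348525 0.22882882 0.16198479] [-1.07550588  0.23090308 -0.1258567 ]
```

View pics/w4v.png

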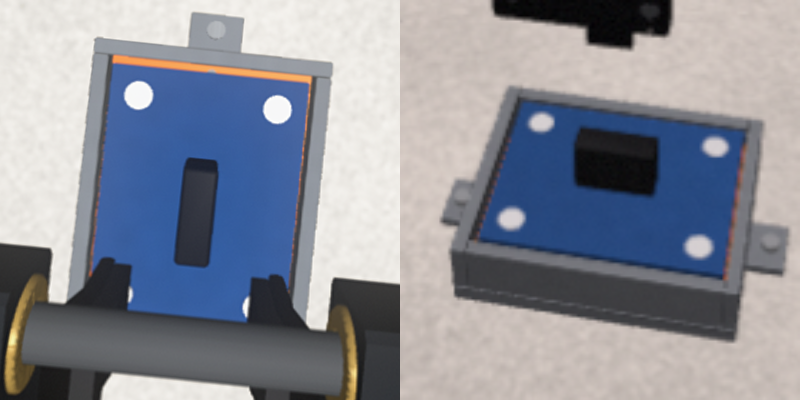

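The plate lies in the recess, inside all four rim walls, standing proud and let go. Its four dots are visible in the side view and the +x gap is about 2 mm. Now I go over the first dot (+x, −y) with the fingers shut.

```bash
python3 -m jog '{"dp":[[25,16,0],[52,33,30],[52,33,70],[52,33,100],[52,33,110],[52,33,114],[52,33,114],[52,33,114]],"delta_rot":[[0,0,0],[0,0,0],[0,0,0],[0,0,0],[0,0,0],[0,0,0],[0,0,0],[0,0,0]],"gripper":[-1,-1,-1,-1,-1,-1,-1,-1]}' 20
python3 -m jog '{"dp":[[0,0,2],[0,0,4],[0,0,6],[0,0,6]],"delta_rot":[[0,0,0],[0,0,0],[0,0,0],[0,0,0]],"gripper":[-1,-1,-1,-1]}'
```

```text
time: 10.05
position: [0.6038, 0.1913, 0.0501]
tool_rot: [0.999, -0.051, 0.0, -0.0]
ft_force: [-0.7, -0.1, 0.4]
grip_width: 0.0004
grip_force: 0.0
time: 10.45
position: [0.6025, 0.191, 0.0427]
tool_rot: [0.999, -0.052, -0.001, -0.0]
ft_force: [-1.1, 0.4, -0.3]
grip_width: 0.0004
grip_force: 0.0
```

```bash
python3 -m jog '{"dp":[[0,0,1],[0,0,2],[0,0,2]],"delta_rot":[[0,0,0],[0,0,0],[0,0,0]],"gripper":[-1,-1,-1]}'
python3 -m jog '{"dp":[[0,0,1],[0,0,1]],"delta_rot":[[0,0,0],[0,0,0]],"gripper":[-1,-1]}'
python3 -m jog '{"dp":[[0,0,1],[0,0,1]],"delta_rot":[[0,0,0],[0,0,0]],"gripper":[-1,-1]}'
```

```text
time: 10.75
position: [0.6027, 0.1909, 0.0405]
tool_rot: [0.999, -0.052, -0.001, -0.0]
ft_force: [-1.1, -0.3, 0.9]
grip_width: 0.0003
grip_force: 0.0
time: 10.95
position: [0.6028, 0.1909, 0.0403]
tool_rot: [0.999, -0.052, -0.001, -0.0]
ft_force: [-1.7, -0.7, 4.3]
grip_width: 0.0003
grip_force: 2.2
time: 11.15
position: [0.6028, 0.1909, 0.04]
tool_rot: [0.999, -0.052, -0.001, -0.0]
ft_force: [-2.5, -0.3, 8.2]
grip_width: 0.0006
grip_force: 4.0
```

```bash
python3 -m jog '{"dp":[[0,0,1],[0,0,1.5],[0,0,1.5]],"delta_rot":[[0,0,0],[0,0,0],[0,0,0]],"gripper":[-1,-1,-1]}'
python3 -m jog '{"dp":[[0,0,1],[0,0,1.5],[0,0,1.5]],"delta_rot":[[0,0,0],[0,0,0],[0,0,0]],"gripper":[-1,-1,-1]}'
python3 -m jog '{"dp":[[0,0,1],[0,0,1.5],[0,0,1.5]],"delta_rot":[[0,0,0],[0,0,0],[0,0,0]],"gripper":[-1,-1,-1]}'
```

```text
time: 11.45
position: [0.6028, 0.1908, 0.0389]
tool_rot: [0.999, -0.051, -0.001, 0.0]
ft_force: [-3.0, -0.7, 9.3]
grip_width: 0.0002
grip_force: 5.2
time: 11.75
position: [0.6029, 0.1907, 0.0379]
tool_rot: [0.999, -0.051, -0.001, 0.0]
ft_force: [-3.6, -0.5, 12.8]
grip_width: 0.0003
grip_force: 6.4
time: 12.05
position: [0.603, 0.1906, 0.0366]
tool_rot: [0.999, -0.051, -0.0, 0.0]
ft_force: [-3.6, -1.7, 13.9]
grip_width: 0.0006
grip_force: 7.0
```

```bash
python3 -m jog '{"dp":[[0,0,-14],[-45,0,-14],[-95,0,-14],[-100,0,-12],[-100,0,-9],[-100,0,-6],[-100,0,-4],[-100,0,-3],[-100,0,-3]],"delta_rot":[[0,0,0],[0,0,0],[0,0,0],[0,0,0],[0,0,0],[0,0,0],[0,0,0],[0,0,0],[0,0,0]],"gripper":[-1,-1,-1,-1,-1,-1,-1,-1,-1]}'
python3 -m jog '{"dp":[[0,0,1],[0,0,2],[0,0,2]],"delta_rot":[[0,0,0],[0,0,0],[0,0,0]],"gripper":[-1,-1,-1]}'
python3 -m jog '{"dp":[[0,0,1],[0,0,2],[0,0,2]],"delta_rot":[[0,0,0],[0,0,0],[0,0,0]],"gripper":[-1,-1,-1]}'
```

```text
time: 12.95
position: [0.5059, 0.2013, 0.0383]
tool_rot: [0.999, -0.052, 0.001, -0.001]
ft_force: [-0.8, -0.0, 7.3]
grip_width: 0.0003
grip_force: 3.7
time: 13.25
position: [0.5059, 0.2011, 0.0368]
tool_rot: [0.999, -0.052, 0.001, -0.0]
ft_force: [-1.9, 0.3, 11.3]
grip_width: 0.0004
grip_force: 5.7
time: 13.55
position: [0.5058, 0.2011, 0.0359]
tool_rot: [0.999, -0.052, 0.001, -0.0]
ft_force: [-4.3, -1.4, 19.4]
grip_width: 0.0004
grip_force: 9.8
```

```bash
python3 -m jog '{"dp":[[0,0,-18],[0,-20,-18],[0,-60,-18],[0,-66,-15],[0,-66,-12],[0,-66,-9],[0,-66,-7],[0,-66,-5],[0,-66,-5]],"delta_rot":[[0,0,0],[0,0,0],[0,0,0],[0,0,0],[0,0,0],[0,0,0],[0,0,0],[0,0,0],[0,0,0]],"gripper":[-1,-1,-1,-1,-1,-1,-1,-1,-1]}'
python3 -m jog '{"dp":[[0,0,1],[0,0,2],[0,0,2]],"delta_rot":[[0,0,0],[0,0,0],[0,0,0]],"gripper":[-1,-1,-1]}'
python3 -m jog '{"dp":[[0,0,1],[0,0,2],[0,0,2]],"delta_rot":[[0,0,0],[0,0,0],[0,0,0]],"gripper":[-1,-1,-1]}'
```

```text
time: 14.45
position: [0.5098, 0.266, 0.039]
tool_rot: [0.999, -0.052, -0.001, -0.0]
ft_force: [-0.5, -0.2, 6.8]
grip_width: 0.0005
grip_force: 3.1
time: 14.75
position: [0.5098, 0.2661, 0.0377]
tool_rot: [0.999, -0.052, -0.001, -0.0]
ft_force: [-3.2, 0.3, 10.4]
grip_width: 0.0005
grip_force: 5.4
time: 15.05
position: [0.5097, 0.2663, 0.036]
tool_rot: [0.999, -0.052, -0.001, -0.0]
ft_force: [-4.0, 1.1, 13.2]
grip_width: 0.0003
grip_force: 6.5
```

Now corner 4 (+x, +y).

```bash
python3 -m jog '{"dp":[[0,0,-18],[45,0,-18],[95,0,-18],[100,0,-14],[100,0,-10],[100,0,-7],[100,0,-5],[100,0,-4],[100,0,-4]],"delta_rot":[[0,0,0],[0,0,0],[0,0,0],[0,0,0],[0,0,0],[0,0,0],[0,0,0],[0,0,0],[0,0,0]],"gripper":[-1,-1,-1,-1,-1,-1,-1,-1,-1]}'
python3 -m jog '{"dp":[[0,0,1],[0,0,2],[0,0,2]],"delta_rot":[[0,0,0],[0,0,0],[0,0,0]],"gripper":[-1,-1,-1]}'
python3 -m jog '{"dp":[[0,0,1],[0,0,2],[0,0,2]],"delta_rot":[[0,0,0],[0,0,0],[0,0,0]],"gripper":[-1,-1,-1]}'
```

```text
time: 15.95
position: [0.6078, 0.2555, 0.0391]
tool_rot: [0.999, -0.051, -0.002, 0.001]
ft_force: [-0.6, -3.0, 6.0]
grip_width: 0.0004
grip_force: 3.4
time: 16.25
position: [0.6079, 0.2556, 0.0375]
tool_rot: [0.999, -0.051, -0.002, 0.001]
ft_force: [-1.0, -4.4, 8.4]
grip_width: 0.0002
grip_force: 4.3
time: 16.55
position: [0.608, 0.2557, 0.0359]
tool_rot: [0.999, -0.051, -0.001, 0.001]
ft_force: [-2.2, -3.6, 10.5]
grip_width: 0.0006
grip_force: 5.2
```

```bash
python3 -m jog '{"dp":[[0,0,1],[0,0,2],[0,0,3],[0,0,3]],"delta_rot":[[0,0,0],[0,0,0],[0,0,0],[0,0,0]],"gripper":[-1,-1,-1,-1]}'
python3 -m jog '{"dp":[[0,0,1],[0,0,2],[0,0,2]],"delta_rot":[[0,0,0],[0,0,0],[0,0,0]],"gripper":[-1,-1,-1]}'
```

```text
time: 16.95
position: [0.6081, 0.2558, 0.035]
tool_rot: [0.999, -0.051, -0.001, 0.001]
ft_force: [-3.7, -4.3, 20.5]
grip_width: 0.0002
grip_force: 10.1
time: 17.25
position: [0.6082, 0.2558, 0.0349]
tool_rot: [0.999, -0.051, -0.001, 0.001]
ft_force: [-6.9, -5.2, 30.2]
grip_width: 0.0004
grip_force: 14.7
```

Hard stop felt at TCP z ≈ 35.0 mm, so the ledge is near 27 mm. Going on to corner 1.

```bash
python3 -m jog '{"dp":[[0,0,-20],[0,20,-20],[0,60,-20],[0,66,-16],[0,66,-12],[0,66,-9],[0,66,-7],[0,66,-5],[0,66,-5]],"delta_rot":[[0,0,0],[0,0,0],[0,0,0],[0,0,0],[0,0,0],[0,0,0],[0,0,0],[0,0,0],[0,0,0]],"gripper":[-1,-1,-1,-1,-1,-1,-1,-1,-1]}'
python3 -m jog '{"dp":[[0,0,1],[0,0,2],[0,0,2]],"delta_rot":[[0,0,0],[0,0,0],[0,0,0]],"gripper":[-1,-1,-1]}'
python3 -m jog '{"dp":[[0,0,1],[0,0,2],[0,0,2]],"delta_rot":[[0,0,0],[0,0,0],[0,0,0]],"gripper":[-1,-1,-1]}'
```

```text
time: 18.15
position: [0.6019, 0.1909, 0.0348]
tool_rot: [0.999, -0.05, -0.002, 0.001]
ft_force: [-2.5, -2.3, 8.8]
grip_width: 0.0004
grip_force: 4.2
time: 18.45
position: [0.6019, 0.1909, 0.0347]
tool_rot: [0.999, -0.05, -0.002, 0.001]
ft_force: [-6.1, -4.3, 17.3]
grip_width: 0.0004
grip_force: 9.2
time: 18.75
position: [0.6019, 0.1909, 0.0346]
tool_rot: [0.999, -0.05, -0.001, 0.001]
ft_force: [-8.8, -5.0, 27.6]
grip_width: 0.0006
grip_force: 14.2
```

Corner 1 is on the stop. Corner 2 next.

```bash
python3 -m jog '{"dp":[[0,0,-20],[-45,0,-20],[-95,0,-20],[-98,0,-16],[-98,0,-12],[-98,0,-9],[-98,0,-7],[-98,0,-5],[-98,0,-5]],"delta_rot":[[0,0,0],[0,0,0],[0,0,0],[0,0,0],[0,0,0],[0,0,0],[0,0,0],[0,0,0],[0,0,0]],"gripper":[-1,-1,-1,-1,-1,-1,-1,-1,-1]}'
python3 -m jog '{"dp":[[0,0,1],[0,0,2],[0,0,2]],"delta_rot":[[0,0,0],[0,0,0],[0,0,0]],"gripper":[-1,-1,-1]}'
python3 -m jog '{"dp":[[0,0,1],[0,0,2],[0,0,2]],"delta_rot":[[0,0,0],[0,0,0],[0,0,0]],"gripper":[-1,-1,-1]}'
```

```text
time: 19.65
position: [0.507, 0.2012, 0.0355]
tool_rot: [0.999, -0.052, 0.0, -0.0]
ft_force: [1.0, 0.6, 1.0]
grip_width: 0.0004
grip_force: 0.6
time: 19.95
position: [0.5069, 0.2011, 0.0349]
tool_rot: [0.999, -0.052, 0.001, -0.0]
ft_force: [-1.7, -0.7, 11.2]
grip_width: 0.0004
grip_force: 5.8
time: 20.25
position: [0.507, 0.2011, 0.0348]
tool_rot: [0.999, -0.052, 0.001, -0.0]
ft_force: [-3.6, -1.9, 25.4]
grip_width: 0.0003
grip_force: 12.6
```

```bash
python3 -m jog '{"dp":[[0,0,-20],[0,-20,-20],[0,-60,-20],[0,-66,-16],[0,-66,-12],[0,-66,-9],[0,-66,-7],[0,-66,-5],[0,-66,-5]],"delta_rot":[[0,0,0],[0,0,0],[0,0,0],[0,0,0],[0,0,0],[0,0,0],[0,0,0],[0,0,0],[0,0,0]],"gripper":[-1,-1,-1,-1,-1,-1,-1,-1,-1]}'
python3 -m jog '{"dp":[[0,0,1],[0,0,2],[0,0,2]],"delta_rot":[[0,0,0],[0,0,0],[0,0,0]],"gripper":[-1,-1,-1]}'
python3 -m jog '{"dp":[[0,0,1],[0,0,2],[0,0,2]],"delta_rot":[[0,0,0],[0,0,0],[0,0,0]],"gripper":[-1,-1,-1]}'
```

```text
time: 21.15
position: [0.5119, 0.2658, 0.0361]
tool_rot: [0.999, -0.052, -0.001, 0.0]
ft_force: [-0.0, 0.6, -0.6]
grip_width: 0.0002
grip_force: 0.0
time: 21.45
position: [0.5121, 0.2661, 0.0355]
tool_rot: [0.999, -0.052, -0.001, 0.0]
ft_force: [-1.8, -2.1, 7.5]
grip_width: 0.0006
grip_force: 3.7
time: 21.75
position: [0.5121, 0.2662, 0.0347]
tool_rot: [0.999, -0.051, -0.001, 0.0]
ft_force: [-3.1, -3.6, 14.9]
grip_width: 0.0004
grip_force: 7.7
```

```bash
python3 -m jog '{"dp":[[0,0,1],[0,0,2],[0,0,3],[0,0,3]],"delta_rot":[[0,0,0],[0,0,0],[0,0,0],[0,0,0]],"gripper":[-1,-1,-1,-1]}'
python3 -m jog '{"dp":[[0,0,-20],[45,0,-20],[95,0,-20],[98,0,-16],[98,0,-12],[98,0,-9],[98,0,-7],[98,0,-5],[98,0,-3],[98,0,-3]],"delta_rot":[[0,0,0],[0,0,0],[0,0,0],[0,0,0],[0,0,0],[0,0,0],[0,0,0],[0,0,0],[0,0,0],[0,0,0]],"gripper":[-1,-1,-1,-1,-1,-1,-1,-1,-1,-1]}'
python3 -m jog '{"dp":[[0,0,1],[0,0,2],[0,0,3],[0,0,3]],"delta_rot":[[0,0,0],[0,0,0],[0,0,0],[0,0,0]],"gripper":[-1,-1,-1,-1]}'
```

```text
time: 22.15
position: [0.5121, 0.2662, 0.0345]
tool_rot: [0.999, -0.051, -0.0, 0.0]
ft_force: [-7.1, -4.1, 34.5]
grip_width: 0.0005
grip_force: 16.8
time: 23.15
position: [0.6072, 0.2566, 0.0347]
tool_rot: [0.999, -0.051, -0.003, 0.001]
ft_force: [-4.9, -3.0, 15.3]
grip_width: 0.0002
grip_force: 7.4
time: 23.55
position: [0.6072, 0.2566, 0.0345]
tool_rot: [0.999, -0.051, -0.002, 0.001]
ft_force: [-10.2, -3.5, 28.1]
grip_width: 0.0001
grip_force: 14.3
```

All corners now read 34.5–34.8 mm. One more verifying round.

```bash
python3 -m jog '{"dp":[[0,0,-20],[0,20,-20],[0,60,-20],[0,66,-16],[0,66,-12],[0,66,-9],[0,66,-6],[0,66,-4],[0,66,-2],[0,66,-1],[0,66,0],[0,66,0]],"delta_rot":[[0,0,0],[0,0,0],[0,0,0],[0,0,0],[0,0,0],[0,0,0],[0,0,0],[0,0,0],[0,0,0],[0,0,0],[0,0,0],[0,0,0]],"gripper":[-1,-1,-1,-1,-1,-1,-1,-1,-1,-1,-1,-1]}'
python3 -m jog '{"dp":[[0,0,-20],[-45,0,-20],[-95,0,-20],[-98,0,-16],[-98,0,-12],[-98,0,-9],[-98,0,-6],[-98,0,-4],[-98,0,-2],[-98,0,-1],[-98,0,1],[-98,0,1]],"delta_rot":[[0,0,0],[0,0,0],[0,0,0],[0,0,0],[0,0,0],[0,0,0],[0,0,0],[0,0,0],[0,0,0],[0,0,0],[0,0,0],[0,0,0]],"gripper":[-1,-1,-1,-1,-1,-1,-1,-1,-1,-1,-1,-1]}'
python3 -m jog '{"dp":[[0,0,-20],[0,-20,-20],[0,-60,-20],[0,-66,-16],[0,-66,-12],[0,-66,-9],[0,-66,-6],[0,-66,-4],[0,-66,-2],[0,-66,0],[0,-66,1],[0,-66,1]],"delta_rot":[[0,0,0],[0,0,0],[0,0,0],[0,0,0],[0,0,0],[0,0,0],[0,0,0],[0,0,0],[0,0,0],[0,0,0],[0,0,0],[0,0,0]],"gripper":[-1,-1,-1,-1,-1,-1,-1,-1,-1,-1,-1,-1]}'
```

```text
time: 24.75
position: [0.6024, 0.1915, 0.0345]
tool_rot: [0.999, -0.05, -0.001, 0.001]
ft_force: [-8.0, -3.5, 32.1]
grip_width: 0.0003
grip_force: 15.9
time: 25.95
position: [0.5075, 0.2014, 0.0344]
tool_rot: [0.999, -0.052, 0.001, -0.001]
ft_force: [-8.8, -1.9, 46.1]
grip_width: 0.0007
grip_force: 22.8
time: 27.15
position: [0.5118, 0.2657, 0.0343]
tool_rot: [0.999, -0.052, -0.001, -0.0]
ft_force: [-11.2, -3.8, 49.5]
grip_width: 0.0006
grip_force: 24.4
```

That press ran close to the 50 N limit, so no more pushing. Retreating to look from above.

```bash
python3 -m jog '{"dp":[[0,0,-10],[0,0,-40],[0,0,-90],[0,20,-130],[0,33,-130],[0,33,-130],[0,33,-130]],"delta_rot":[[0,0,0],[0,0,0],[0,0,0],[0,0,0],[0,0,0],[0,0,0],[0,0,0]],"gripper":[-1,-1,-1,-1,-1,-1,-1]}'
python3 - <<'E'
from h import *
o=robot.get_obs();im=robot.camera("wrist")[:,:,::-1].copy();cv2.imwrite("pics/w5.png",im)
print(o["position"],o["ft_force"]);c=cam("wrist",o)
s=robot.camera("side")[:,:,::-1]
cv2.imwrite("pics/w5v.png",np.hstack([rectify(im,c,.556,.228,.1,.04,2000),cv2.resize(s[300:440,240:380],(400,400),interpolation=cv2.INTER_CUBIC)]))
E
```

```text
time: 27.85
position: [0.5079, 0.2329, 0.156]
tool_rot: [0.999, -0.053, -0.002, 0.0]
ft_force: [0.1, -0.1, -0.8]
grip_width: 0.0004
grip_force: 0.0
[0.50785502 0.23285854 0.1560368 ] [ 0.05537373 -0.07215233 -0.83928918]
```

View pics/w5v.png

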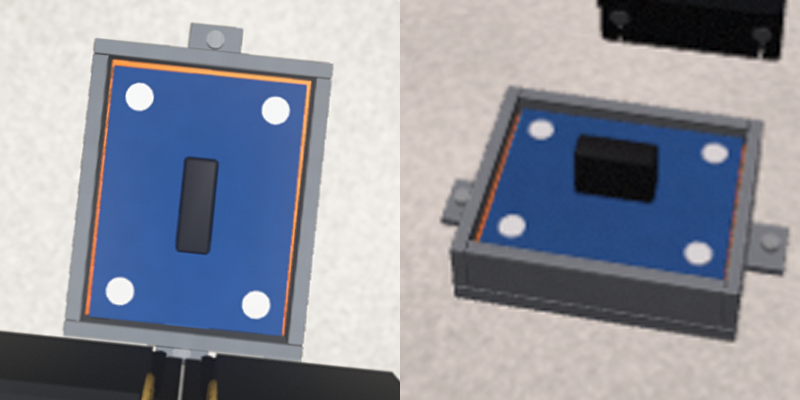

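The plate sits low and even, with the ledge evenly visible round it. A last light check on corner 4, then corner 1.

```bash
python3 -m jog '{"dp":[[45,-15,0],[90,-32,20],[96,-34,60],[96,-34,95],[96,-34,110],[96,-34,116],[96,-34,118],[96,-34,120],[96,-34,121],[96,-34,121]],"delta_rot":[[0,0,0],[0,0,0],[0,0,0],[0,0,0],[0,0,0],[0,0,0],[0,0,0],[0,0,0],[0,0,0],[0,0,0]],"gripper":[-1,-1,-1,-1,-1,-1,-1,-1,-1,-1]}'
python3 -m jog '{"dp":[[0,0,1],[0,0,2],[0,0,2]],"delta_rot":[[0,0,0],[0,0,0],[0,0,0]],"gripper":[-1,-1,-1]}'
```

```text
time: 28.95
position: [0.6083, 0.258, 0.0376]
tool_rot: [0.999, -0.052, 0.0, -0.0]
ft_force: [0.1, 0.6, 0.9]
grip_width: 0.0006
grip_force: 0.0
time: 29.25
position: [0.6079, 0.2578, 0.0348]
tool_rot: [0.999, -0.052, -0.001, -0.0]
ft_force: [-0.2, -0.3, 3.4]
grip_width: 0.0003
grip_force: 1.5
```

```bash
python3 -m jog '{"dp":[[0,0,1],[0,0,2],[0,0,3],[0,0,4],[0,0,4]],"delta_rot":[[0,0,0],[0,0,0],[0,0,0],[0,0,0],[0,0,0]],"gripper":[-1,-1,-1,-1,-1]}'
python3 -m jog '{"dp":[[0,0,-20],[0,20,-20],[0,60,-20],[0,66,-16],[0,66,-12],[0,66,-9],[0,66,-6],[0,66,-4],[0,66,-3],[0,66,-3]],"delta_rot":[[0,0,0],[0,0,0],[0,0,0],[0,0,0],[0,0,0],[0,0,0],[0,0,0],[0,0,0],[0,0,0],[0,0,0]],"gripper":[-1,-1,-1,-1,-1,-1,-1,-1,-1,-1]}'
python3 -m jog '{"dp":[[0,0,-20],[-45,0,-20],[-95,0,-20],[-98,0,-16],[-98,0,-12],[-98,0,-9],[-98,0,-6],[-98,0,-4],[-98,0,-2],[-98,0,-1],[-98,0,-1]],"delta_rot":[[0,0,0],[0,0,0],[0,0,0],[0,0,0],[0,0,0],[0,0,0],[0,0,0],[0,0,0],[0,0,0],[0,0,0],[0,0,0]],"gripper":[-1,-1,-1,-1,-1,-1,-1,-1,-1,-1,-1]}'
```

```text
time: 29.75
position: [0.608, 0.2579, 0.0346]
tool_rot: [0.999, -0.051, -0.0, -0.0]
ft_force: [-6.5, -2.2, 21.7]
grip_width: 0.0006
grip_force: 11.1
time: 30.75
position: [0.6006, 0.1928, 0.0347]
tool_rot: [0.999, -0.051, -0.001, 0.0]
ft_force: [-2.9, -1.2, 10.6]
grip_width: 0.0002
grip_force: 5.2
time: 31.85
position: [0.5041, 0.2021, 0.0347]
tool_rot: [0.999, -0.052, -0.0, -0.0]
ft_force: [-0.1, 0.2, 3.2]
grip_width: 0.0006
grip_force: 1.4
```

Lightly touched, the corners read 34.8, 34.7 and 34.7 mm, and corner 3 went to the hard stop, so the plate is level and home. Retreating and handing in.

```bash
python3 -m jog '{"dp":[[0,0,-10],[0,0,-40],[0,0,-90],[0,0,-130],[0,0,-130],[0,0,-130],[0,0,-130]],"delta_rot":[[0,0,0],[0,0,0],[0,0,0],[0,0,0],[0,0,0],[0,0,0],[0,0,0]],"gripper":[-1,-1,-1,-1,-1,-1,-1]}'
python3 -c "
from rig import robot
print(robot.hand_in())"
```

```text
time: 32.55
position: [0.5024, 0.202, 0.1635]
tool_rot: [0.999, -0.052, -0.002, 0.0]
ft_force: [0.5, -0.8, -0.0]
grip_width: 0.0003
grip_force: 0.0
the job is handed in; nothing more can be done
None
```

The blue plate was laid proud on the plungers, let go and pressed home level on the ledge (corners within about 0.1 mm), handed in at 32.6 s; the hardest push read 49.5 N downward, about 51 N with the sideways part, so it is very close to the 50 N limit.

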